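# Set the bench kit into its shadow-foam nests

## Task

Tidy the soldering bench: put the solder spool, the flux tub, the black sensor puck and the black loupe each into the foam nest whose cut-out matches its outline, down on the yellow floor and the same way up as it is now. Leave the torch standing where it is.

Things in the scene. Friction and masses are not known exactly. Their poses are not given: they have to be found in the camera images.
- spool: Solder spool: silvery wire between two green-rimmed flanges with a blue label on top, standing on one flange; 60 mm diameter, 43 mm high, about 0.22 kg. Can be gripped across its diameter at any height. Origin: centre of its underside; z up, along its axis.
- tub: Flux tub: small round tub with a cream lower part (39 mm diameter, 16 mm high) and a green lid (41 mm diameter, above it), 29 mm high in all, about 0.06 kg. Origin: centre of its underside; z up, along its axis.
- puck: Sensor puck: flat black moulded block with bevelled corners and a yellow tag on top; 38 (x) x 44 (y) mm, 17 mm high, about 0.05 kg. Origin: centre of its underside; z up.
- loupe: Inspection loupe: plain black stubby round body lying on its side (it does not roll), 74 mm long (along its x) and 38 mm in diameter, so 38 mm high, about 0.11 kg. Origin: below its middle, at the level of its underside; z up.
- nest_spool: Nest for the solder spool: a flat block of two-layer foam, 96 x 96 mm and 12 mm high, fixed to the desk; the black top layer (6 mm thick) has one cut-out, the larger round one, 76 mm in diameter, with a bright yellow floor 6 mm above the desk. Origin: centre of the block's underside, under the centre of the cut-out; x and y along the block's sides, z up.
- nest_tub: Nest for the flux tub: a flat block of two-layer foam, 84 x 84 mm and 12 mm high, fixed to the desk; the black top layer (6 mm thick) has one cut-out, the smaller round one, 57 mm in diameter, with a bright yellow floor 6 mm above the desk. Origin: centre of the block's underside, under the centre of the cut-out; x and y along the block's sides, z up.
- nest_puck: Nest for the sensor puck: a flat block of two-layer foam, 84 (x) x 90 (y) mm and 12 mm high, fixed to the desk; the black top layer (6 mm thick) has one cut-out, nearly square, 54 (x) x 60 (y) mm, with a bright yellow floor 6 mm above the desk. Origin: centre of the block's underside, under the centre of the cut-out; x and y along the block's sides, z up.
- nest_loupe: Nest for the loupe: a flat block of two-layer foam, 114 (x) x 80 (y) mm and 12 mm high, fixed to the desk; the black top layer (6 mm thick) has one cut-out, oblong, 90 (x) x 54 (y) mm, with a bright yellow floor 6 mm above the desk. Origin: centre of the block's underside, under the centre of the cut-out; x and y along the block's sides, z up.
- torch: Bystander, to be left alone: grey steel pocket torch standing on its tail, 23 mm diameter, 84 mm high, loose and easily knocked over. Origin: centre of its underside; z up, along its axis.
- iron_stand: Obstacle, fixed: black stand of the soldering iron, empty, about 130 x 90 mm, with a yellow sponge in its base and a slanting wire-coil holder about 120 mm high. Origin: near the middle of its base, on the desk; z up. It never moves.
Mind the look-alikes: they are no part of the job. There is more than one size of the loupe; the one meant has the size given above.

How it is judged:
By the outcome, as a careful person would: the job done as asked, in the order asked, and still so for the second after the job is handed in, with the robot touching nothing.
It also fails if it takes over 120 s, if anything falls off the work surface, if the arm or the gripper's body presses on something with over 40 N, if the wrist force passes 120 N, or if a joint passes its speed limit or range.

## Robot

A 6-joint arm with a two-finger parallel gripper is mounted at the origin on a cart in front of the work surface, level with it; the furniture and walls round the work are solid. World frame = base frame: x ahead of the robot, y to its left, z up, the work surface at z = 0. Lengths are in m, angles in rad, forces in N, time in s.
With the tool pointing down it reaches from about 0.225 to 0.875 m from the base axis. Payload 3.4 kg.
Tool frame: the origin (TCP) lies midway between the tips of the shut fingers; the grasp point (between the pads) lies 19 mm behind it (manip.grip_point_offset is the distance from the TCP to the grasp point, in m); x points along the fingers, y is the direction in which the jaws open and shut, and the axes are right-handed (so a half turn about x gives the same grasp; the last joint's range is limited). The gripper opens to 85 mm and grips with 20 to 120 N. Pads are 22 mm wide; open, the fingers measure 114 mm over their backs; the gripper's body (76 mm by 85 mm) begins 54 mm behind the grasp point. The pads swing forward as they close: fully open they stand 13 mm farther back than shut.
Start: joints at [-1.392, 0.276, 1.505, -0, 1.361, -0.121], TCP at [0.17, -0.549, 0.231] pointing down, gripper open.
Joint ranges: [-2.89, 2.89], [-0.75, 2.08], [0.22, 2.7], [-1.18, 4.32], [0.11, 2.71], [-2.7, 2.7]. Speed limits (rad/s): [2.57, 2.57, 3.14, 3.14, 3.14, 3.14].

## Interface

Orientations are given as a unit quaternion [w, x, y, z].
In Python, from rig import manip gives the robot as it stands.
- The arm moves only by the shell command python3 -m crank 'ROWS' [FORCE]. ROWS is a JSON object of lists of equal length, an entry for each row: "grip": the opening, from 0 (shut) to 1 (fully open); "slide": the shift along the world's x, y, z in cm, a list of three; "roll": the turn about the world's z in degrees. In form: {"grip": [grip, ...], "slide": [[dx, dy, dz], ...], "roll": [roll, ...]}. A call has 1 to 20 rows; each row is the pose to reach, as a shift and turn from the pose commanded when the call began; what a row does not reach only later rows make up. A row lasts 1/10 s, in which the tool goes at most 50 mm and 8.59 degrees, less where a joint would pass 70% of its speed; a pose out of reach is approached as far as the arm can. A call with a gripper value outside its range is refused whole. The fingers move at their own pace and stop on an object; FORCE is the grip in N (left out, the last holds). Time passes only in rows, so rows that repeat a pose let the fingers close. It gives the time, the measured TCP pose, the force and the opening at its end, in the units of the state.
- manip.get_state(): the state, without advancing time (a new reading comes with each control period).
- manip.get_image(name): name is "side" or "top" or "wrist"; returns a dict with "frame" (400x640x3 uint8, red, green, blue), "K" (3x3 intrinsics, pixels), "R" (3x3) and "t" (3): a world point X has camera coordinates R X + t. Camera axes: x right, y down, z forward; pixel columns grow to the right and rows downward; lengths in m; the calibration is good to about 2 mm. The wrist camera is an equidistant fisheye: a pixel r from the principal point sees the ray r / f radians off the axis. A picture is of the moment at which its call begins. There is no depth.
- manip.sign_off(): hands the job in, once; it reports no verdict.
The state is a dict: "clock": time; "qpos": joint angles; "qd": joint speeds; "effort": joint torques, N m; "position": TCP position; "ee_rot": TCP orientation; "contact_force": force on the tool from outside, world axes, zero at the start; "moment": the same for the moment, N m; "width": finger opening in m.
Only numpy, scipy, OpenCV 4.12 (cv2) and the standard library are available. Lean on these libraries where they do the work, as an engineer would, in place of code of your own. Each camera call takes 0.05 s, during which the arm holds its last target. There are 200 camera calls.

## Working session

There is one attempt and no reset: what is moved stays moved. The work goes in short steps, Python scripts to look and compute and a shell command to move; the robot and the scene stay as the last step left them, time stands still between calls to the robot, and variables do not carry over. Pictures are saved under pics/ and viewed, on a budget of 17 in all, crops included, one or two more only if the job needs it, and the job is handed in when it is done.

```bash
ls; mkdir -p pics; cat > h.py <<'E'
import numpy as np, cv2
from rig import manip
def grab(n, save=None):
    im=manip.get_image(n); 
    if save: cv2.imwrite('pics/'+save+'.png', cv2.cvtColor(im['frame'],cv2.COLOR_RGB2BGR))
    np.savez('pics/'+(save or n)+'.npz', **im)
    return im
def ray(im,u,v,fish=False):
    K,R,t=im['K'],im['R'],im['t']
    x=(u-K[0,2])/K[0,0]; y=(v-K[1,2])/K[1,1]
    if fish:
        r=np.hypot(x,y); d=np.array([np.sin(r)*x/max(r,1e-9),np.sin(r)*y/max(r,1e-9),np.cos(r)])
    else: d=np.array([x,y,1.])
    return -R.T@t, R.T@d
def onz(im,u,v,z,fish=False):
    c,d=ray(im,u,v,fish); return c+d*(z-c[2])/d[2]
def proj(im,X,fish=False):
    p=im['R']@np.asarray(X,float)+im['t']; K=im['K']
    if fish:
        r=np.hypot(p[0],p[1]); a=np.arctan2(r,p[2]); x,y=p[0]/r*a,p[1]/r*a
    else: x,y=p[0]/p[2],p[1]/p[2]
    return np.array([K[0,0]*x+K[0,2],K[1,1]*y+K[1,2]])
def tri(a,b):
    (c1,d1),(c2,d2)=a,b
    d1=d1/np.linalg.norm(d1); d2=d2/np.linalg.norm(d2)
    s=np.linalg.lstsq(np.c_[d1,-d2],c2-c1,rcond=None)[0]
    p,q=c1+s[0]*d1,c2+s[1]*d2
    return (p+q)/2, np.linalg.norm(p-q)
E
python3 - <<'E'
from h import *
a=grab('top','top0'); b=grab('side','side0'); 
for i in (a,b): print(i['K'].round(1).tolist(), (-i['R'].T@i['t']).round(3), i['R'].round(2).tolist())
print(manip.get_state()['position'], manip.get_state()['ee_rot'],manip.grip_point_offset)
E
```

```text
pics
[[374.4, 0.0, 324.4], [0.0, 374.4, 202.9], [0.0, 0.0, 1.0]] [0.302 0.03  1.024] [[-0.05, -1.0, 0.0], [-0.98, 0.05, -0.21], [0.21, -0.01, -0.98]]
[[416.0, 0.0, 326.8], [0.0, 416.0, 204.3], [0.0, 0.0, 1.0]] [-0.248  1.045  0.589] [[-0.79, -0.61, 0.02], [-0.27, 0.31, -0.91], [0.55, -0.73, -0.41]]
[ 0.16973301 -0.5488794   0.2305206 ] [-0.10501866 -0.69917034 -0.10618479  0.69918288] 0.0187
```

View pics/top0.png

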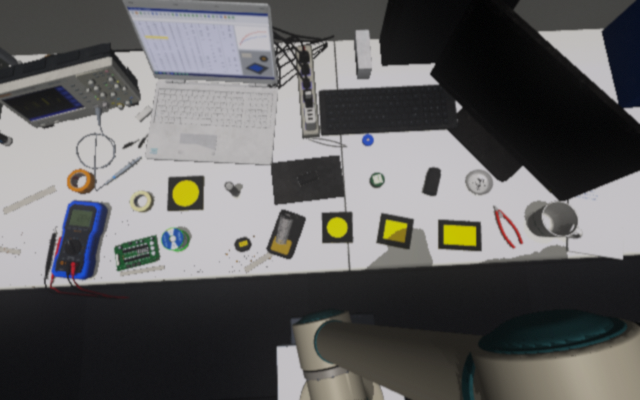

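View pics/side0.png

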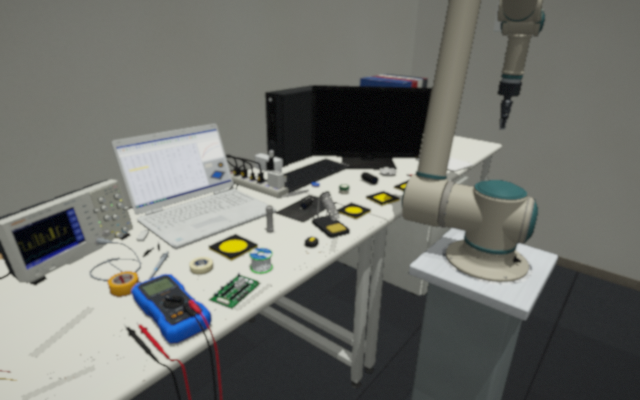

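The top view shows the spool (175,239), tub (377,180), puck (243,243), a loupe candidate (432,181) and the torch (235,187). The nests are at (185,193) spool, (337,227) tub, (396,231) puck and (460,235) loupe, and the iron stand is near (285,235). The side view shows the same layout from the left. Next I'll measure and zoom in.

```bash
python3 - <<'E'
from h import *
a=dict(np.load('pics/top0.npz')); b=dict(np.load('pics/side0.npz'))
f=cv2.cvtColor(a['frame'],cv2.COLOR_RGB2BGR)
c=f[150:280,110:510]; cv2.imwrite('pics/topz.png',cv2.resize(c,None,fx=2,fy=2,interpolation=cv2.INTER_CUBIC))
g=cv2.cvtColor(b['frame'],cv2.COLOR_RGB2BGR)
cv2.imwrite('pics/sidez.png',cv2.resize(g[160:310,190:430],None,fx=3.3,fy=3.3,interpolation=cv2.INTER_CUBIC))
def blobs(im,lo,hi,zs,mina=15,box=(100,150,520,290)):
    hsv=cv2.cvtColor(im['frame'],cv2.COLOR_RGB2HSV)
    m=cv2.inRange(hsv,lo,hi); n,l,s,ce=cv2.connectedComponentsWithStats(m)
    for i in range(1,n):
        u,v=ce[i]
        if s[i,4]<mina or not(box[0]<u<box[2] and box[1]<v<box[3]): continue
        cn=cv2.findContours((l==i).astype(np.uint8),cv2.RETR_EXTERNAL,cv2.CHAIN_APPROX_NONE)[0][0]
        W=np.array([onz(im,*p[0],zs)[:2] for p in cn],np.float32)
        (x,y),(w,h),an=cv2.minAreaRect(W)
        print(ce[i].round(1),s[i,4],'ctr',round(x,3),round(y,3),'size',round(w,3),round(h,3),'ang',round(an,1))
print('yellow top z=.006');blobs(a,(22,120,60),(38,255,255),.006)
print('yellow side');blobs(b,(22,120,60),(38,255,255),.006,box=(190,160,440,310))
print('black top z=.03');blobs(a,(0,0,0),(180,255,60),.02,80)
print('green top');blobs(a,(40,50,30),(95,255,255),.03,8)
print('blue');blobs(a,(96,80,50),(125,255,255),.043,8)
E
```

```text
yellow top z=.006
[185.2 192.8] 606 ctr 0.57 0.403 size 0.075 0.077 ang 44.8
[336.8 227. ] 381 ctr 0.451 -0.015 size 0.058 0.059 ang 41.7
[394.8 230.5] 482 ctr 0.433 -0.173 size 0.063 0.058 ang 76.2
[459.5 235. ] 728 ctr 0.411 -0.348 size 0.091 0.059 ang 83.3
[281.1 246.9] 187 ctr 0.41 0.14 size 0.049 0.04 ang 69.4
[243.  243.2] 50 ctr 0.421 0.243 size 0.022 0.016 ang 89.6
yellow side
[402.6 185.8] 28 ctr 0.435 -0.332 size 0.019 0.059 ang 28.2
[382.  197.6] 139 ctr 0.43 -0.177 size 0.077 0.075 ang 77.5
[353.2 209.8] 133 ctr 0.452 -0.018 size 0.063 0.065 ang 39.5
[335.4 227.6] 138 ctr 0.42 0.124 size 0.055 0.053 ang 67.7
[232.9 245.6] 363 ctr 0.572 0.397 size 0.082 0.083 ang 20.0
[311.6 239.4] 20 ctr 0.427 0.229 size 0.015 0.018 ang 40.2
[229.2 255.9] 21 ctr 0.539 0.442 size 0.048 0.019 ang 27.7
black top z=.03
[307.  179.6] 2699 ctr 0.587 0.06 size 0.114 0.19 ang 4.0
[431.7 181.4] 303 ctr 0.564 -0.285 size 0.034 0.076 ang 70.9
[185.1 193.2] 389 ctr 0.566 0.397 size 0.092 0.089 ang 89.5
[289.8 231.3] 487 ctr 0.438 0.125 size 0.069 0.117 ang 68.7
[337.1 227.7] 407 ctr 0.449 -0.015 size 0.076 0.076 ang 86.9
[395.5 232.1] 399 ctr 0.43 -0.17 size 0.086 0.078 ang 75.5
[458.5 235.4] 374 ctr 0.41 -0.343 size 0.11 0.074 ang 83.3
green top
[375.1 182.8] 26 ctr 0.564 -0.126 size 0.032 0.014 ang 59.2
[182.5 241.5] 116 ctr 0.435 0.4 size 0.037 0.061 ang 81.3
[136.1 253.2] 646 ctr 0.408 0.518 size 0.067 0.111 ang 11.3
[161.2 240.5] 8 ctr 0.437 0.454 size 0.019 0.002 ang 11.3
blue
[177.9 236.7] 122 ctr 0.442 0.405 size 0.047 0.022 ang 15.3
[166.1 240.3] 117 ctr 0.434 0.436 size 0.045 0.022 ang 15.4
```

View pics/topz.png

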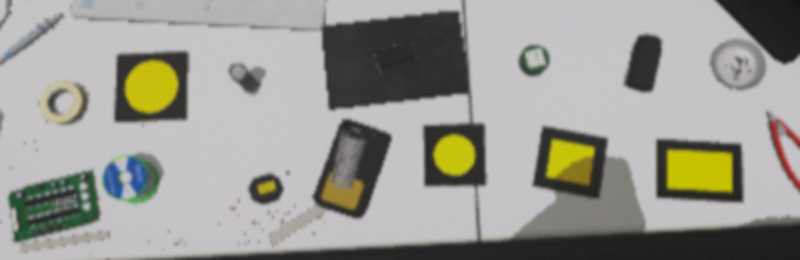

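View pics/sidez.png

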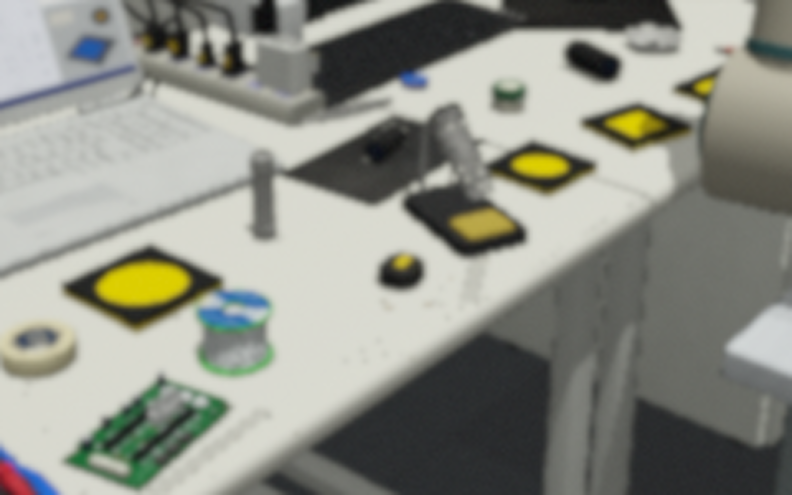

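The top-view zoom confirms all four nests, plus a second, smaller black body on the dark mat at about (305,177). The loupe at (432,181) measures roughly 76×34 mm, which fits the size given. The side zoom shows the torch standing left of the mat and the stand's coil leaning up. I'll go over the right-hand nests first and take a wrist look.

```bash
python3 -m crank '{"grip":[1,1,1,1,1,1,1,1,1,1],"slide":[[3,3.7,1],[6,7.4,2],[9,11,3],[12,15,4],[15,19,5],[18,22,6],[21,26,7],[24,30,7],[25,31,7],[25,31,7]],"roll":[0,0,0,0,0,0,0,0,0,0]}' 40
python3 - <<'E'
from h import *
from scipy.spatial.transform import Rotation as Ro
a=grab('wrist','w1'); print(a['K'].round(1).tolist(), (-a['R'].T@a['t']).round(3), a['R'].round(2).tolist())
s=manip.get_state(); q=s['ee_rot']; print(s['position'],Ro.from_quat([q[1],q[2],q[3],q[0]]).as_matrix().round(3).tolist(),s['contact_force'],s['qpos'])
E
```

```text
clock: 1.1
position: [0.4209, -0.2373, 0.3011]
ee_rot: [0.107, 0.699, 0.107, -0.699]
contact_force: [-0.5, 0.2, -0.2]
width: 0.0854
[[309.7, 0.0, 321.9], [0.0, 309.7, 195.8], [0.0, 0.0, 1.0]] [ 0.484 -0.218  0.444] [[0.3, -0.95, -0.0], [-0.92, -0.29, 0.26], [-0.25, -0.08, -0.97]]
[ 0.4199729  -0.23863934  0.3009843 ] [[-0.001, 0.298, -0.955], [-0.0, -0.955, -0.298], [-1.0, -0.0, 0.001]] [-1.07340577 -1.08510633 -0.1473766 ] [-6.60337111e-01  1.02260802e-01  1.55786614e+00 -7.42556537e-04
  1.48214651e+00  6.08070654e-01]
```

View pics/w1.png

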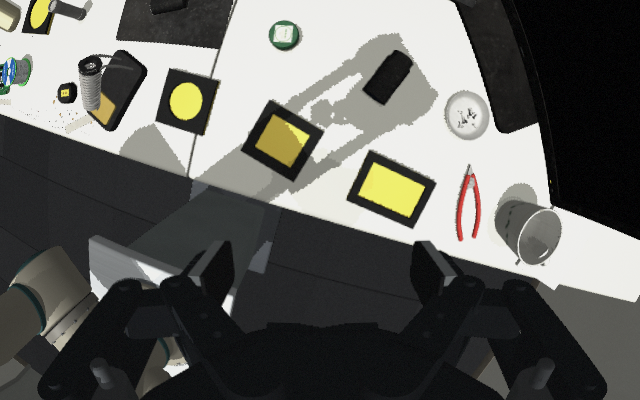

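Wrist view: tub (284,35), loupe (388,77), tub nest (186,101), puck nest (283,140), loupe nest (391,187), with the spool, torch and stand at the upper left. I'll triangulate these against the top view.

```bash
cat >> h.py <<'E'
def mask_at(im,lo,hi,seed,close=0):
    hsv=cv2.cvtColor(im['frame'],cv2.COLOR_RGB2HSV); m=cv2.inRange(hsv,np.array(lo),np.array(hi))
    if close: m=cv2.morphologyEx(m,cv2.MORPH_CLOSE,np.ones((close,close),np.uint8))
    n,l,s,ce=cv2.connectedComponentsWithStats(m)
    d=[np.min(np.hypot(*(np.argwhere(l==i)-np.array(seed)[::-1]).T)) for i in range(1,n)]
    i=1+int(np.argmin(np.array(d)-1e-3*s[1:,4].clip(0,500))); return (l==i).astype(np.uint8),ce[i]
def rect(im,m,z,fish):
    cn=max(cv2.findContours(m,cv2.RETR_EXTERNAL,cv2.CHAIN_APPROX_NONE)[0],key=len)
    W=np.array([onz(im,*p[0],z,fish)[:2] for p in cn],np.float32)
    (x,y),(w,h),an=cv2.minAreaRect(W)
    if w<h: w,h,an=h,w,an+90
    return np.round([x,y,w,h],4),round((an+90)%180-90,1)
Y=((20,100,50),(40,255,255)); B=((0,0,0),(180,255,60))
E
python3 - <<'E'
from h import *
w=dict(np.load('pics/w1.npz')); t=dict(np.load('pics/top0.npz'))
for n,c,sw,st,z in [('ntub',Y,(186,101),(337,227),.006),('npuck',Y,(283,140),(395,230),.006),('nloupe',Y,(391,187),(460,235),.006),('nspool',Y,(40,12),(185,193),.006),('loupe',B,(388,77),(432,181),.02)]:
    mw,cw=mask_at(w,*c,sw); mt,ct=mask_at(t,*c,st)
    p,g=tri(ray(w,*cw,True),ray(t,*ct))
    print(n,cw.round(1),ct.round(1),'tri',p.round(4),'gap',round(g,4),'W',rect(w,mw,z,True),'T',rect(t,mt,z,False))
E
```

```text
ntub [185.6 100.7] [336.8 227. ] tri [ 0.4509 -0.0147  0.0039] gap 0.0009 W (array([ 0.4509, -0.0153,  0.058 ,  0.0558]), -5.5) T (array([ 0.452 , -0.0145,  0.0602,  0.0587]), 41.7)
npuck [281.7 140.4] [394.8 230.5] tri [ 0.4326 -0.1736  0.0035] gap 0.0017 W (array([ 0.432 , -0.1741,  0.0623,  0.056 ]), 76.1) T (array([ 0.4332, -0.1724,  0.0641,  0.0584]), 75.6)
nloupe [390.9 189.8] [459.5 235. ] tri [ 0.411  -0.3477  0.0069] gap 0.0001 W (array([ 0.4104, -0.3498,  0.0921,  0.0561]), 83.3) T (array([ 0.4113, -0.3484,  0.0912,  0.0599]), 83.7)
nspool [38.8 12.9] [185.2 192.8] tri [0.5668 0.4009 0.0088] gap 0.0051 W (array([0.5626, 0.4042, 0.0697, 0.0606]), 88.5) T (array([0.5711, 0.4017, 0.0786, 0.0753]), 0.9)
loupe [388.1  76.7] [431.7 181.4] tri [ 0.5663 -0.2904  0.0036] gap 0.0009 W (array([ 0.5645, -0.2886,  0.0794,  0.0365]), -18.9) T (array([ 0.5639, -0.285 ,  0.0758,  0.0336]), -19.1)
```

Nest floors triangulate at z of about 4–7 mm and the gaps are small. I'll go above the spool with the jaws turned along world x.

```bash
python3 -m crank '{"grip":[1,1,1,1,1,1,1,1,1,1,1,1,1,1,1,1,1],"slide":[[0,4,0],[0,8,0],[0,13,0],[0,18,0],[0,23,0],[0,28,0],[0,33,0],[0,38,0],[0,43,0],[0,48,0],[0,53,0],[0,58,0],[1,62,0],[1.5,65,0],[1.5,65.5,0],[1.5,65.5,0],[1.5,65.5,0]],"roll":[5,10,16,24,32,40,48,56,64,70,72.7,72.7,72.7,72.7,72.7,72.7,72.7]}'
python3 - <<'E'
from h import *
a=grab('wrist','w2'); print((-a['R'].T@a['t']).round(3))
E
```

```text
clock: 2.85
position: [0.4352, 0.4137, 0.3011]
ee_rot: [-0.499, -0.5, -0.499, 0.502]
contact_force: [0.4, -0.6, -1.0]
width: 0.0855
[0.436 0.479 0.444]
```

View pics/w2.png

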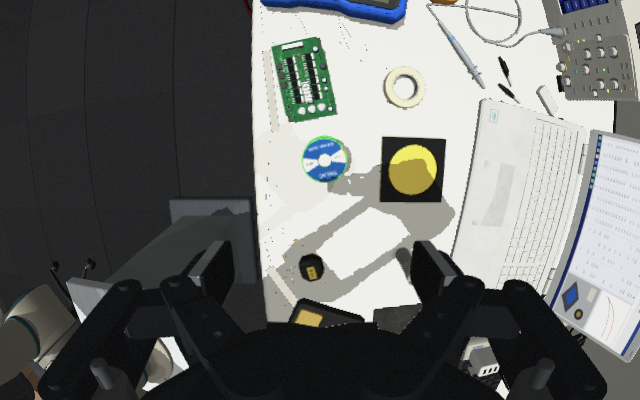

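Wrist view: spool label disc at about (325,159), its nest (412,170), puck (311,267), torch (404,262). I'll measure the spool, puck, torch and nest.

```bash
python3 - <<'E'
from h import *
w=dict(np.load('pics/w2.npz')); t=dict(np.load('pics/top0.npz'));sd=dict(np.load('pics/side0.npz'))
BL=((95,70,40),(125,255,255)); 
mw,cw=mask_at(w,*BL,(318,150),9); mt,ct=mask_at(t,*BL,(172,238),5); ms,cs=mask_at(sd,*BL,(258,251),5)
ew=cv2.minEnclosingCircle(np.argwhere(mw)[:,::-1].astype(np.float32)); et=cv2.minEnclosingCircle(np.argwhere(mt)[:,::-1].astype(np.float32))
print('label',cw,ct,cs,mw.sum(),mt.sum(),ms.sum(),ew,et)
print(tri(ray(w,*ew[0],True),ray(t,*et[0])), tri(ray(w,*ew[0],True),ray(sd,*cs)))
print('onz',onz(w,*ew[0],.043,True),onz(t,*et[0],.043), rect(w,mw,.043,True))
mw,cw=mask_at(w,*Y,(412,170)); print('nest',tri(ray(w,*cw,True),ray(t,185.2,192.8)),rect(w,mw,.006,True),onz(w,*cw,.006,True))
mb,cb=mask_at(w,*B,(305,262),5); print('puck',cb,mb.sum(),rect(w,mb,.012,True)); my,cy=mask_at(w,*Y,(311,272)); print('tag',cy,my.sum(),rect(w,my,.017,True),tri(ray(w,*cy,True),ray(t,243,243.2)))
print('torch',onz(t,236,188,.05))
E
```

```text
label [323.97445972 159.83497053] [172.05755396 238.43884892] [259.97887324 253.03521127] 1018 278 142 ((323.8875732421875, 159.89234924316406), 21.247236251831055) ((171.88955688476562, 238.3273162841797), 11.115357398986816)
(array([0.4384064 , 0.41953003, 0.0465879 ]), np.float64(0.00051155704013976)) (array([0.43834769, 0.41919148, 0.04248015]), np.float64(0.0005384779430070049))
onz [0.43817848 0.4190553  0.043     ] [0.43915764 0.42090206 0.043     ] (array([0.4384, 0.4188, 0.0548, 0.05  ]), -79.7)
nest (array([0.56842291, 0.40101041, 0.0096533 ]), np.float64(0.0016419079701352221)) (array([0.5695, 0.3995, 0.0769, 0.0753]), -87.7) [0.56867511 0.40033724 0.006     ]
puck [310.91866029 265.66507177] 418 (array([0.4179, 0.2454, 0.0468, 0.0366]), -76.2)
tag [311.5210084  272.60504202] 119 (array([0.4185, 0.2388, 0.0235, 0.0141]), -75.3) (array([0.41881867, 0.23993837, 0.01888483]), np.float64(0.0005132365911845889))
torch [0.56459365 0.25082476 0.05      ]
```

Spool is at (0.438,0.419) with its top near 43–46 mm. The nest is at (0.569,0.400), the puck at (0.418,0.242), and the torch about (0.565,0.25). Descending on the spool and gripping.

```bash
python3 -m crank '{"grip":[1,1,1,1,1,1,1,1,1,1,1,0,0,0,0,0,0,0],"slide":[[0.2,0.2,-4],[0.4,0.3,-9],[0.4,0.3,-14],[0.4,0.3,-18],[0.4,0.3,-21],[0.4,0.3,-23],[0.4,0.3,-25],[0.4,0.3,-27],[0.4,0.3,-28.5],[0.4,0.3,-29],[0.4,0.3,-29],[0.4,0.3,-29],[0.4,0.3,-29],[0.4,0.3,-29],[0.4,0.3,-29],[0.4,0.3,-29],[0.4,0.3,-29],[0.4,0.3,-29]],"roll":[0,0,0,0,0,0,0,0,0,0,0,0,0,0,0,0,0,0]}' 50
```

```text
clock: 4.7
position: [0.4395, 0.419, 0.013]
ee_rot: [0.5, 0.501, 0.499, -0.5]
contact_force: [-0.4, -1.3, 6.9]
width: 0.0584
```

```bash
python3 -m crank '{"grip":[0,0,0,0,0,0,0,0,0,0],"slide":[[0,0,1],[0,0,3],[0,0,6],[3,-0.5,6],[7,-1,6],[11,-1.6,6],[13,-1.9,6],[13,-1.9,6],[13,-1.9,6],[13,-1.9,6]],"roll":[0,0,0,0,0,0,0,0,0,0]}'
python3 - <<'E'
from h import *
a=grab('wrist','w3'); s=manip.get_state(); print(s['position'],s['width'],s['contact_force'])
E
```

```text
clock: 5.7
position: [0.5672, 0.3996, 0.0712]
ee_rot: [-0.499, -0.5, -0.5, 0.501]
contact_force: [-0.2, -0.3, -1.5]
width: 0.0584
[0.56724513 0.3997688  0.07132532] 0.05816104849445459 [-0.54195862 -0.75677309 -1.95620811]
```

View pics/w3.png

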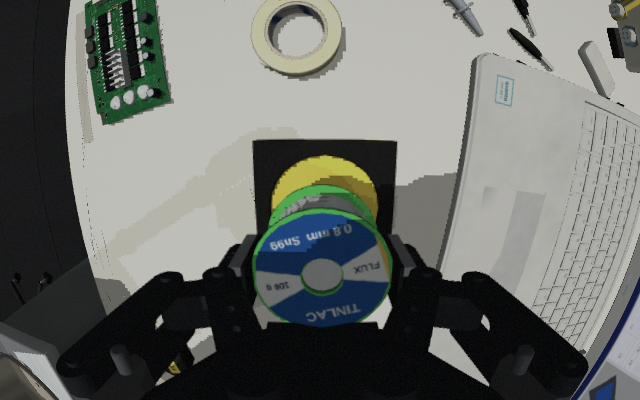

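The spool is held level (label facing up, nest cut-out behind it at about (325,185)) and centred within about 2 mm. Lowering it.

```bash
python3 -m crank '{"grip":[0,0,0,0,0,0,0,0],"slide":[[0.2,0,-1.5],[0.2,0,-3],[0.2,0,-4],[0.2,0,-4.5],[0.2,0,-4.8],[0.2,0,-5],[0.2,0,-5.1],[0.2,0,-5.1]],"roll":[0,0,0,0,0,0,0,0]}'
```

```text
clock: 6.55
position: [0.5711, 0.3997, 0.0206]
ee_rot: [0.5, 0.501, 0.499, -0.5]
contact_force: [0.8, 0.1, -2.0]
width: 0.0583
```

```bash
python3 -m crank '{"grip":[0,0,0,0.9,0.9,0.9,0.9,0.9,0.95,1,1,1],"slide":[[-0.1,0,-0.1],[-0.2,0,-0.2],[-0.2,0,-0.2],[-0.2,0,-0.2],[-0.2,0,-0.2],[-0.2,0,-0.2],[-0.2,0,0.5],[-0.2,0,2],[-0.2,0,5],[-0.2,0,9],[-0.2,-3,13],[-0.2,-6,16]],"roll":[0,0,0,0,0,0,0,0,0,0,0,0]}'
python3 - <<'E'
from h import *
a=grab('wrist','w4'); s=manip.get_state(); print(s['position'],s['width'],s['contact_force'],s['qpos'].round(2))
E
```

```text
clock: 7.75
position: [0.5696, 0.3401, 0.1847]
ee_rot: [0.501, 0.502, 0.499, -0.498]
contact_force: [0.4, -0.2, 0.3]
width: 0.0855
[0.5718641  0.33546572 0.19008054] 0.0852671655140467 [-0.4294585  -2.88924964  3.27544457] [ 0.43  0.43  1.38 -0.01  1.33  0.43]
```

View pics/w4.png

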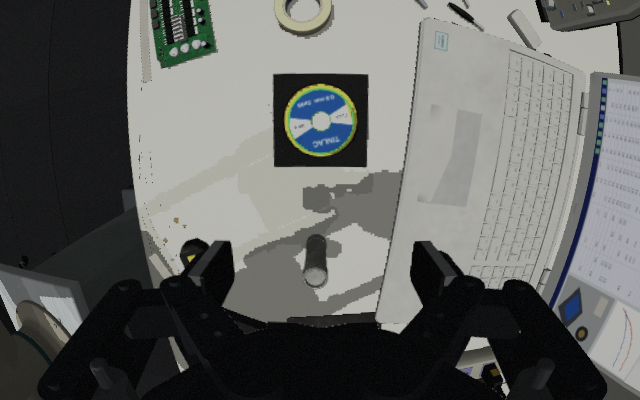

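The spool sits centred in its nest at (321,120), label up, and the torch is still standing at (315,265). The tub is next.

```bash
python3 - <<'E'
from h import *
w=dict(np.load('pics/w1.npz')); t=dict(np.load('pics/top0.npz'))
G=((40,60,20),(95,255,255))
for n,im,s,f in(('w',w,(284,46),True),('t',t,(375,184),False)):
    m,c=mask_at(im,*G,s,3); h=cv2.minEnclosingCircle(np.argwhere(m)[:,::-1].astype(np.float32)); print(n,c,m.sum(),h,onz(im,*h[0],.027,f)); w[n]=h[0]
print(tri(ray(w,*w['w'],True),ray(t,*w['t'])))
E
python3 -m crank '{"grip":[1,1,1,1,1,1,1,1,1,1,1,1,1,1],"slide":[[0,-5,2],[0,-10,4],[0,-15,6],[0,-20,6],[0,-25,6],[0,-30,6],[0,-35,6],[0,-40,6],[0,-44,4],[0,-47,2],[0,-47,0],[0,-47,0],[0,-47,0],[0,-47,0]],"roll":[0,0,0,0,0,0,0,0,0,0,0,0,0,0]}'
python3 - <<'E'
from h import *
a=grab('wrist','w5'); print((-a['R'].T@a['t']).round(3),manip.get_state()['position'])
E
```

```text
w [284.28834356  35.86809816] 326 ((283.5, 34.5), 14.714038848876953) [ 0.57474055 -0.1357462   0.027     ]
t [377.75  184.625] 8 ((377.5, 184.5), 2.549609661102295) [ 0.55980832 -0.13280442  0.027     ]
clock: 9.2
position: [0.5698, -0.1298, 0.1821]
ee_rot: [0.501, 0.501, 0.499, -0.5]
contact_force: [0.2, 0.4, -0.4]
width: 0.0854
[ 0.57  -0.065  0.325] [ 0.5697712  -0.12976025  0.18212425]Traceback (most recent call last):
  File "<stdin>", line 6, in <module>
  File "h.py", line 14, in ray
    return -R.T@t, R.T@d
           ~~~~^~
ValueError: matmul: Input operand 1 has a mismatch in its core dimension 0, with gufunc signature (n?,k),(k,m?)->(n?,m?) (size 2 is different from 3)
```

View pics/w5.png

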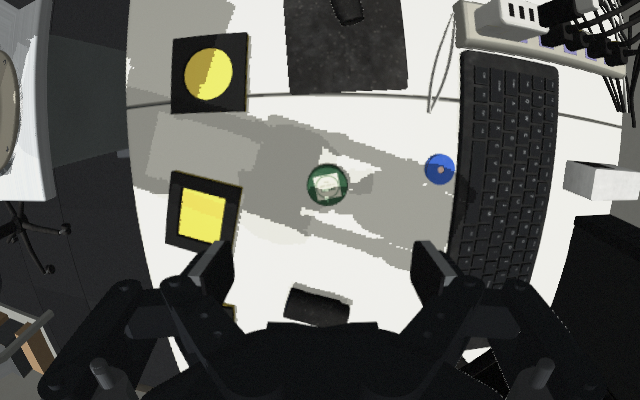

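The wrist view shows the tub lid at about (327,185) and its nest at (209,74). I'll triangulate the lid against the first wrist place.

```bash
python3 - <<'E'
from h import *
w=dict(np.load('pics/w1.npz')); v=dict(np.load('pics/w5.npz'))
G=((40,60,20),(95,255,255))
m,c=mask_at(v,*G,(310,195),3); h=cv2.minEnclosingCircle(np.argwhere(m)[:,::-1].astype(np.float32)); print(c,m.sum(),h,onz(v,*h[0],.029,True))
print(tri(ray(w,283.5,34.5,True),ray(v,*h[0],True)), rect(v,m,.027,True))
m,c=mask_at(v,*Y,(209,74)); print('nest',c,onz(v,*c,.006,True),rect(v,m,.006,True),tri(ray(w,185.6,100.7,True),ray(v,*c,True)))
m,c=mask_at(v,*Y,(203,217)); print('npuck',c,onz(v,*c,.006,True),rect(v,m,.006,True),tri(ray(w,281.7,140.4,True),ray(v,*c,True)))
E
```

```text
[326.53170732 182.95284553] 615 ((326.9545593261719, 184.68182373046875), 20.340686798095703) [ 0.5755629  -0.13316584  0.029     ]
(array([ 0.57574354, -0.13477064,  0.02217421]), np.float64(0.000103906894021916)) (array([ 0.5752, -0.1342,  0.0407,  0.0386]), -89.0)
nest [208.02580645  73.43076923] [ 0.45050496 -0.0163366   0.006     ] (array([ 0.4497, -0.0164,  0.0575,  0.0556]), 89.9) (array([ 0.45086661, -0.01646103,  0.00709296]), np.float64(0.0001167781190961607))
npuck [200.96449136 215.40738964] [ 0.432147   -0.17353596  0.006     ] (array([ 0.4313, -0.175 ,  0.0606,  0.0546]), 75.0) (array([ 0.43183972, -0.17409552,  0.00475978]), np.float64(0.0005228849910957288))
```

```bash
python3 -m crank '{"grip":[1,1,1,1,1,1,1,1,0,0,0,0,0,0,0,0],"slide":[[0.6,-0.4,-4],[0.6,-0.4,-8],[0.6,-0.4,-12],[0.6,-0.4,-14],[0.6,-0.4,-16],[0.6,-0.4,-17],[0.6,-0.4,-17.3],[0.6,-0.4,-17.3],[0.6,-0.4,-17.3],[0.6,-0.4,-17.3],[0.6,-0.4,-17.3],[0.6,-0.4,-17.3],[0.6,-0.4,-17.3],[0.6,-0.4,-17.3],[0.6,-0.4,-17.3],[0.6,-0.4,-17.3]],"roll":[0,0,0,0,0,0,0,0,0,0,0,0,0,0,0,0]}' 35
```

```text
clock: 10.85
position: [0.5752, -0.1346, 0.0083]
ee_rot: [0.5, 0.501, 0.499, -0.5]
contact_force: [-0.4, 1.0, 6.1]
width: 0.0394
```

```bash
python3 -m crank '{"grip":[0,0,0,0,0,0,0,0,0,0,0,0],"slide":[[0,0,1],[0,0,3],[0,0,6],[-3,3,6],[-6,6,6],[-9,9,6],[-12,11.5,6],[-12.4,11.8,6],[-12.4,11.8,6],[-12.4,11.8,4],[-12.4,11.8,3],[-12.4,11.8,3]],"roll":[0,0,0,0,0,0,0,0,0,0,0,0]}'
python3 - <<'E'
from h import *
a=grab('wrist','w6'); s=manip.get_state(); print(s['position'],s['width'],s['contact_force'])
E
```

```text
clock: 12.05
position: [0.4508, -0.0169, 0.0362]
ee_rot: [-0.499, -0.5, -0.5, 0.501]
contact_force: [-0.4, -0.3, -0.8]
width: 0.0398
[ 0.45116105 -0.01691861  0.03676478] 0.039866588928746935 [ 0.29068926 -0.17573293 -0.70268629]
```

View pics/w6.png

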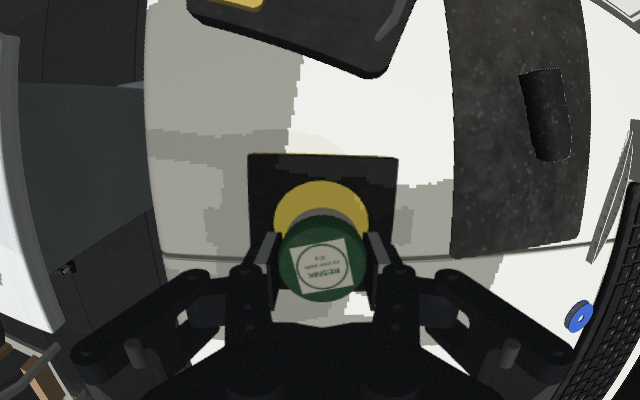

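The tub is level and centred over its cut-out, about (321,225). The second loupe is on the mat at (545,115). Lowering and releasing.

```bash
python3 -m crank '{"grip":[0,0,0,0,0,0.65,0.65,0.65,0.65,0.65,0.8,1,1,1],"slide":[[0,0.1,-1],[0,0.1,-1.6],[0,0.1,-2],[0,0.1,-2.2],[0,0.1,-2.2],[0,0.1,-2.2],[0,0.1,-2.2],[0,0.1,-2.2],[0,0.1,-1.5],[0,0.1,0.5],[0,0.1,4],[0,0.1,9],[0,0.1,14],[0,0.1,18]],"roll":[0,0,0,0,0,0,0,0,0,0,0,0,0,0]}'
python3 - <<'E'
from h import *
a=grab('wrist','w7'); s=manip.get_state(); print(s['position'],s['width'],s['contact_force'])
w=dict(np.load('pics/w6.npz')); m,c=mask_at(w,*B,(548,120)); print('mat loupe?',m.sum())
E
```

```text
clock: 13.5
position: [0.4512, -0.0154, 0.221]
ee_rot: [0.501, 0.501, 0.498, -0.5]
contact_force: [0.5, 0.1, -0.8]
width: 0.0854
[ 0.45492119 -0.01607037  0.22693313] 0.08547751141838932 [ 2.29447824 -0.74911446  3.69597125]
mat loupe? 31808
```

View pics/w7.png

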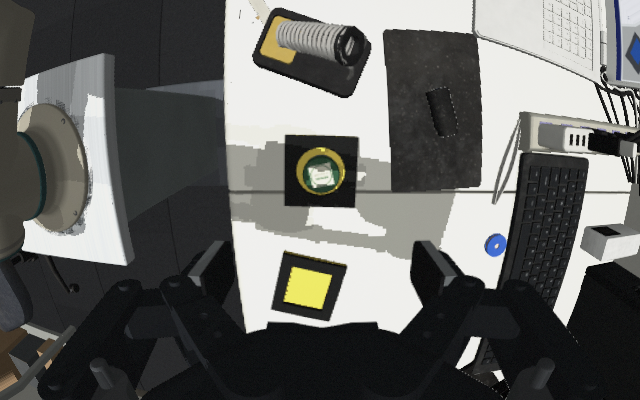

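The tub is down and centred in its nest at (321,171). The mat loupe measures about 58 mm long, so it is the wrong size. Now the puck.

```bash
python3 -m crank '{"grip":[1,1,1,1,1,1,1,1,1,1,1],"slide":[[-1,3,1],[-2,8,1],[-3,13,1],[-3.3,18,1],[-3.3,22,0],[-3.3,24,-1],[-3.3,25,-3],[-3.3,25,-5],[-3.3,25,-5],[-3.3,25,-5],[-3.3,25,-5]],"roll":[0,4,8,12,14,14,14,14,14,14,14]}'
python3 - <<'E'
from h import *
v=grab('wrist','w8'); s=manip.get_state(); print(s['position'],s['width'],s['contact_force'])
w=dict(np.load('pics/w2.npz'))
my,cy=mask_at(v,*Y,proj(v,(.419,.24,.017),True)); print('tag',proj(v,(.419,.24,.017),True),cy,my.sum(),rect(v,my,.017,True),tri(ray(w,311.5,272.6,True),ray(v,*cy,True)))
mb,cb=mask_at(v,(0,0,0),(180,255,70),cy+[0,-15],5); print('puck',cb,mb.sum(),rect(v,mb|my,.008,True),rect(v,mb|my,.017,True))
E
```

```text
clock: 14.65
position: [0.4186, 0.2346, 0.1685]
ee_rot: [0.557, 0.437, 0.556, -0.435]
contact_force: [1.0, 0.2, 0.9]
width: 0.0855
[0.41864388 0.23460462 0.16858114] 0.08531424025637102 [-1.24246097  0.90715775 -0.04148271]
tag [322.98610759 176.63036101] [322.13522013 177.63836478] 318 (array([0.4188, 0.239 , 0.0228, 0.0127]), -76.2) (array([0.41844998, 0.23877307, 0.01668991]), np.float64(7.599673951418244e-06))
puck [322.43373494 169.26204819] 996 (array([0.4176, 0.2433, 0.0426, 0.0351]), -75.5) (array([0.4172, 0.245 , 0.0413, 0.0341]), -75.5)
```

View pics/w8.png

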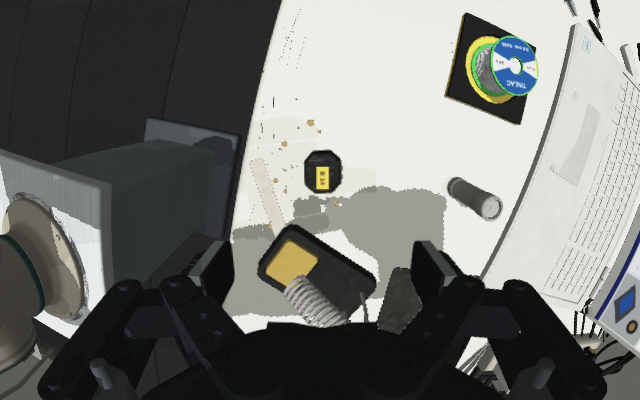

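The puck at (323,171) has its tag aligned with the jaws, its axis is about 104.5°, and its top measures 16.7 mm. It's clear of the stand. Descending.

```bash
python3 -m crank '{"grip":[1,1,1,1,1,1,1,1,0,0,0,0,0,0,0,0],"slide":[[-0.1,0.9,-4],[-0.1,0.9,-8],[-0.1,0.9,-11],[-0.1,0.9,-13],[-0.1,0.9,-15],[-0.1,0.9,-15.9],[-0.1,0.9,-16.1],[-0.1,0.9,-16.1],[-0.1,0.9,-16.1],[-0.1,0.9,-16.1],[-0.1,0.9,-16.1],[-0.1,0.9,-16.1],[-0.1,0.9,-16.1],[-0.1,0.9,-16.1],[-0.1,0.9,-16.1],[-0.1,0.9,-16.1]],"roll":[0,0,0,0,0,0,0,0,0,0,0,0,0,0,0,0]}' 35
```

```text
clock: 16.3
position: [0.4171, 0.2438, 0.0072]
ee_rot: [0.557, 0.436, 0.557, -0.436]
contact_force: [0.1, -0.6, 5.7]
width: 0.0343
```

```bash
python3 -m crank '{"grip":[0,0,0,0,0,0,0,0,0,0,0,0,0,0,0,0,0,0],"slide":[[0,0,1],[0,0,3],[0,0,7],[0,0,12],[0,0,17],[0,-1,19],[0,-5,19],[0,-10,19],[0.5,-15,19],[0.5,-20,19],[1,-25,19],[1,-30,17],[1.5,-35,13],[1.5,-39,9],[1.5,-41.8,6],[1.5,-41.8,4],[1.5,-41.8,4],[1.5,-41.8,4]],"roll":[0,0,0,0,0,0,-4,-8,-12,-16,-20,-24,-28,-29,-29,-29,-29,-29]}'
python3 - <<'E'
from h import *
a=grab('wrist','w9'); s=manip.get_state(); print(s['position'],s['width'],s['contact_force'])
E
```

```text
clock: 18.1
position: [0.4315, -0.174, 0.0467]
ee_rot: [-0.429, -0.562, -0.43, 0.562]
contact_force: [-0.5, 0.0, 0.4]
width: 0.0344
[ 0.43233906 -0.17404597  0.0475424 ] 0.034267642732364816 [-0.59226045  0.72925349  0.0734391 ]
```

View pics/w9.png

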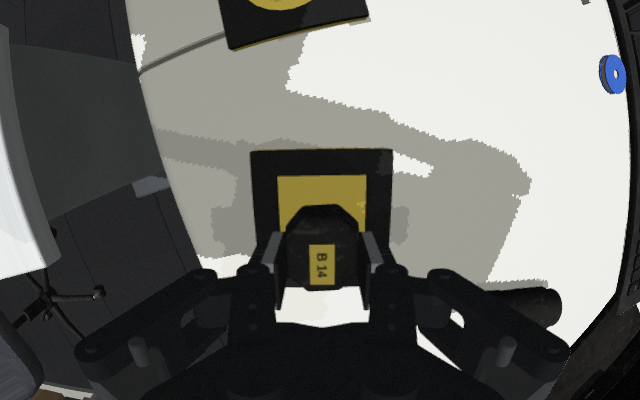

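The puck is held level and square over its cut-out (cut-out centre column about 322, tag at (321,264)). Lowering.

```bash
python3 -m crank '{"grip":[0,0,0,0,0,0,0],"slide":[[0,0,-1],[0,0,-2],[0,0,-2.6],[0,0,-2.9],[0,0,-3.2],[0,0,-3.2],[0,0,-3.2]],"roll":[0,0,0,0,0,0,0]}'
```

```text
clock: 18.85
position: [0.4319, -0.1744, 0.0143]
ee_rot: [0.43, 0.561, 0.43, -0.561]
contact_force: [-0.2, -0.2, -1.0]
width: 0.0345
```

```bash
python3 -m crank '{"grip":[0,0,0.55,0.6,0.65,0.65,0.65,0.8,1,1,1,1],"slide":[[0,0,-0.1],[0,0,-0.1],[0,0,-0.1],[0,0,-0.1],[0,0,-0.1],[0,0,-0.1],[0,0,0.8],[0,0,3],[0,0,7],[0,0,12],[0,0,17],[0,0,20]],"roll":[0,0,0,0,0,0,0,0,0,0,0,0]}'
python3 - <<'E'
from h import *
a=grab('wrist','w10'); s=manip.get_state(); print(s['position'],s['width'],s['contact_force'],s['qpos'].round(2))
E
```

```text
clock: 20.05
position: [0.433, -0.175, 0.2191]
ee_rot: [0.432, 0.562, 0.428, -0.561]
contact_force: [0.7, -0.8, -0.4]
width: 0.0854
[ 0.43508567 -0.17619056  0.22280975] 0.0854600670913943 [ 1.81314373 -1.46475213  2.88499752] [-0.53  0.11  1.74  0.    1.27 -0.27]
```

View pics/w10.png

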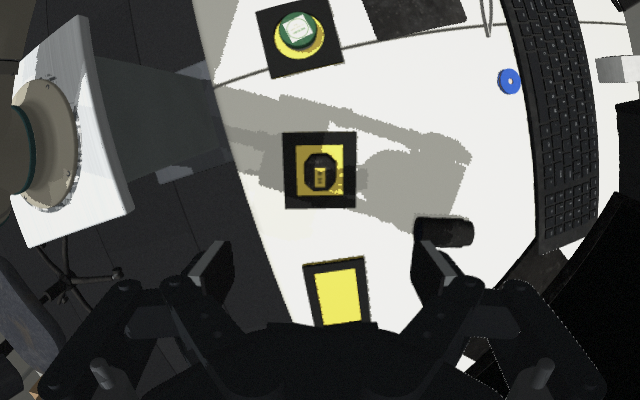

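The puck is in its nest at (320,172), tag up. The loupe is at (443,232) and its nest at (340,295). I'll turn and go above the loupe.

```bash
python3 -m crank '{"grip":[1,1,1,1,1,1,1,1,1,1,1,1,1,1],"slide":[[0,0,0],[3,-3,0],[6,-6,0],[9,-9,0],[13,-11.4,0],[13,-11.4,-1],[13,-11.4,-2],[13,-11.4,-3],[13,-11.4,-4],[13,-11.4,-4],[13,-11.4,-4],[13,-11.4,-4],[13,-11.4,-4],[13,-11.4,-4]],"roll":[8,16,24,32,40,48,56,64,72,80,86,86,86,86]}'
python3 - <<'E'
from h import *
from scipy.spatial.transform import Rotation as Ro
v=grab('wrist','w11'); s=manip.get_state(); q=s['ee_rot']; M=Ro.from_quat([q[1],q[2],q[3],q[0]]).as_matrix(); print(s['position'],s['contact_force'],'jaw',np.degrees(np.arctan2(M[1,1],M[0,1])))
p=proj(v,(.565,-.288,.02),True); print(p)
m,c=mask_at(v,*B,p); print(c,m.sum(),[rect(v,m,z,True) for z in (0.01,.019,.03)])
E
```

```text
clock: 21.5
position: [0.5618, -0.2884, 0.1745]
ee_rot: [0.697, 0.118, 0.697, -0.118]
contact_force: [-0.4, 0.5, -0.6]
width: 0.0856
[ 0.56180211 -0.28835891  0.17449976] [ 0.28860222  0.0254446  -0.29215515] jaw 70.81205469653568
[323.63934289 183.98432809]
[322.65128566 181.56498767] 2839 [(array([ 0.5669, -0.2898,  0.0819,  0.0391]), -19.3), (array([ 0.565 , -0.2892,  0.0795,  0.038 ]), -19.3), (array([ 0.5626, -0.2884,  0.0765,  0.0366]), -19.3)]
```

View pics/w11.png

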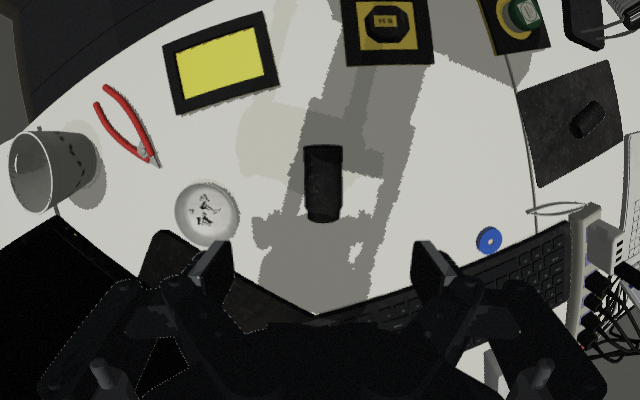

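The loupe at (323,182) lies square between the jaws and measures 38 mm wide at mid-height. Quick two-view height check, then the grasp.

```bash
python3 - <<'E'
from h import *
P=[((388.1,76.7),'w1'),((322.65,181.56),'w11')]
a=[ray(dict(np.load(f'pics/{n}.npz')),*p,True) for p,n in P]; print(tri(*a))
E
python3 -m crank '{"grip":[1,1,1,1,1,1,1,1,0,0,0,0,0,0,0,0],"slide":[[0.3,-0.1,-4],[0.3,-0.1,-8],[0.3,-0.1,-11],[0.3,-0.1,-13.5],[0.3,-0.1,-15.5],[0.3,-0.1,-16.4],[0.3,-0.1,-16.6],[0.3,-0.1,-16.6],[0.3,-0.1,-16.6],[0.3,-0.1,-16.6],[0.3,-0.1,-16.6],[0.3,-0.1,-16.6],[0.3,-0.1,-16.6],[0.3,-0.1,-16.6],[0.3,-0.1,-16.6],[0.3,-0.1,-16.6]],"roll":[0,0,0,0,0,0,0,0,0,0,0,0,0,0,0,0]}' 40
```

```text
(array([ 0.56313901, -0.2883541 ,  0.01734927]), np.float64(0.00043096986514870643))
clock: 23.15
position: [0.5654, -0.2897, 0.0093]
ee_rot: [0.698, 0.117, 0.697, -0.118]
contact_force: [-0.3, 1.8, 5.6]
width: 0.0372
```

```bash
python3 -m crank '{"grip":[0,0,0,0,0,0,0,0,0,0,0,0,0,0,0,0,0],"slide":[[0,0,1],[0,0,3],[0,0,6],[0,0,9],[-3,-1,9],[-6,-2,9],[-9,-3.5,9],[-12,-5,9],[-15,-5.9,9],[-15.5,-5.9,9],[-15.5,-5.9,9],[-15.5,-5.9,9],[-15.5,-5.9,8],[-15.5,-5.9,6],[-15.5,-5.9,4],[-15.5,-5.9,4],[-15.5,-5.9,4]],"roll":[0,0,0,0,-8,-16,-24,-32,-40,-48,-56,-64,-72,-77,-77,-77,-77]}'
python3 - <<'E'
from h import *
a=grab('wrist','w12'); s=manip.get_state(); print(s['position'],s['width'],s['contact_force'])
E
```

```text
clock: 24.85
position: [0.4097, -0.3482, 0.0484]
ee_rot: [0.472, 0.526, 0.473, -0.526]
contact_force: [0.8, -0.6, -0.1]
width: 0.0376
[ 0.41012974 -0.34872848  0.0490219 ] 0.03730085365978863 [ 0.76495356 -0.21483101 -0.06219772]
```

View pics/w12.png

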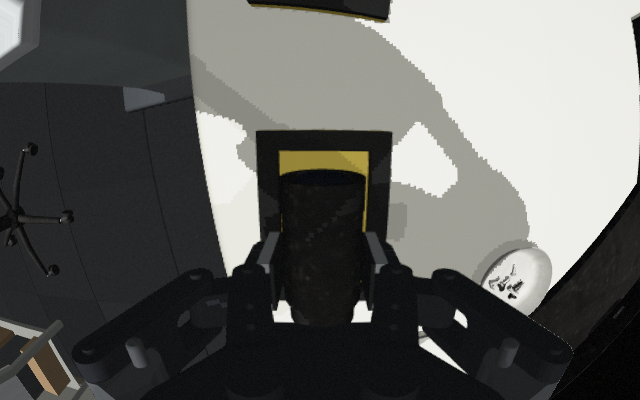

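The loupe is square over its oblong cut-out, with both column centres at about 322. Lowering.

```bash
python3 -m crank '{"grip":[0,0,0,0,0,0,0],"slide":[[0,0,-1],[0,0,-2],[0,0,-2.6],[0,0,-3],[0,0,-3.2],[0,0,-3.2],[0,0,-3.2]],"roll":[0,0,0,0,0,0,0]}'
```

```text
clock: 25.6
position: [0.41, -0.3485, 0.0164]
ee_rot: [0.473, 0.526, 0.472, -0.526]
contact_force: [0.3, 0.5, -0.8]
width: 0.0375
```

```bash
python3 -m crank '{"grip":[0,0,0.55,0.6,0.65,0.65,0.65,0.8,1,1,1,1,1,1,1],"slide":[[0,0,-0.1],[0,0,-0.1],[0,0,-0.1],[0,0,-0.1],[0,0,-0.1],[0,0,-0.1],[0,0,0.8],[0,0,3],[0,0,7],[0,0,12],[0,-2,17],[0,-6,20],[0,-8,22],[0,-8,22],[0,-8,22]],"roll":[0,0,0,0,0,0,0,0,0,0,0,0,0,0,0]}'
python3 - <<'E'
from h import *
a=grab('wrist','w13'); t=grab('top','top1'); s=manip.get_state(); print(s['position'],s['width'],s['contact_force'])
A=cv2.imread('pics/w13.png'); T=cv2.imread('pics/top1.png')[150:270,110:510]
cv2.imwrite('pics/final.png',np.vstack([A,cv2.resize(T,(640,192),interpolation=cv2.INTER_CUBIC)]))
m,c=mask_at(a,*Y,proj(a,(.411,-.31,.006),True)); print(rect(a,m,.006,True))
E
```

```text
clock: 27.1
position: [0.4094, -0.4279, 0.2364]
ee_rot: [0.472, 0.526, 0.473, -0.526]
contact_force: [0.7, 0.8, -1.0]
width: 0.0854
[ 0.40907045 -0.42640754  0.23490243] 0.0849297346016936 [0.20636145 0.29565539 0.1481621 ]
(array([ 0.4109, -0.3493,  0.09  ,  0.0562]), 83.5)
```

View pics/final.png

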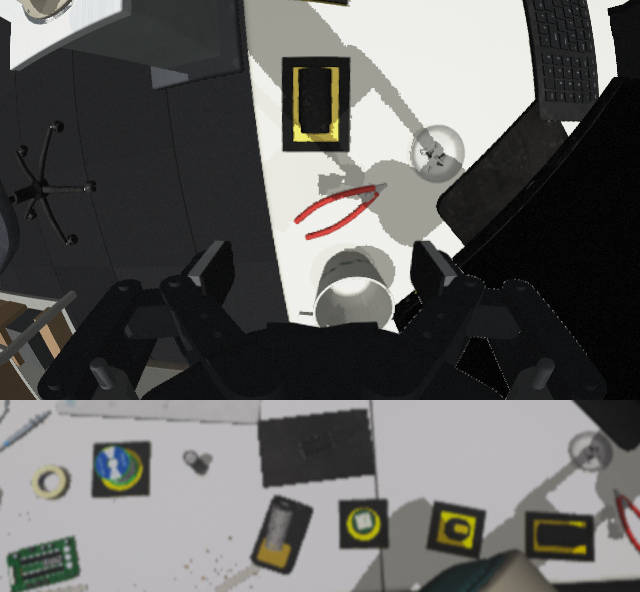

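Everything is in its nest and the torch still stands. The fingers hang clear at z of about 0.235. Handing in.

```bash
python3 -c "
from rig import manip
print(manip.get_state()['contact_force'], manip.sign_off())"
```

```text
the job is handed in; nothing more can be done
[0.20636145 0.29565539 0.1481621 ] None
```

The spool, flux tub, sensor puck and 74 mm loupe are each in their matching nest, same way up as before. I placed them in the order listed, using about 27 s of the 120 s, and handed the job in.

- **Final views:** The last wrist and top views show all four seated, with yellow floor showing around each. The torch is still standing, and the gripper was open and clear at about z = 0.235 with contact force near zero. I judged seating from these pictures and the release heights; I did not measure it separately.
- **Choice of loupe:** I took the loupe on the white desk, which measured about 76–80 × 34–38 mm. The one on the mat, by eye about 58 mm long, I left alone.
- **Checks that disagreed:**
  - The puck gripped at 34 mm instead of 38 mm, probably on its bevel, but it stayed level.
  - Closing the fingers gave a 6–7 N upward reading each time, harmless and far below the limits.
  - The top view gave no usable measurement of the tub lid, so I located it from two wrist views instead.

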